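# Lock the retaining collar of a circuit-board holder

### The job

Lock the retaining collar of the circuit-board holder: turn it so that its lock screw faces the flat on the spindle and push it down flush onto the arm hub, then swing the clamping lever over clockwise (seen facing the spindle from the lever's side) until the screw bears firmly on the flat, with about 7 N at the lever's ball and never more than 8.5 N. Do not clamp the screw on the round of the spindle, keep off the circuit board in the jaws, leave the other things where they are, and let go of everything at the end.

Things in the scene. Friction and masses are not known exactly. Their poses are not given: they have to be found in the camera images.
- holder: board holder fixed to the bench: grey base plate 200 x 170 x 12 mm; origin under its centre, below the spindle axis, z up, +x out of the edge that the spindle's flat faces. Along -y an aluminium rail (26 mm wide, top 47 mm above the bench, 244 mm long) carries a circuit board in two jaws. It starts at a round arm hub, 42 mm across, around the spindle; hub top 70 mm above the bench
- spindle: upright fixed steel rod, 25 mm diameter, rising 46 mm above the hub's top. Origin: on its axis, level with the hub's top; z up. One flat runs along its whole length on its +x side (= the holder's +x): 10.25 mm from the axis, 14 mm wide; it shows as a D at the rod's end
- collar: dark steel ring on the spindle, 48 mm diameter, 24 mm high. Origin: centre of its underside, on the axis; z up; +x = the way its lock screw sticks out. Turns stiffly (0.4 N m), slides with 6 N friction, stays where it is left. Starts 8 to 16 mm above the hub, its screw 0.6 to 1.35 rad anticlockwise (from above) of the flat. Flush: its origin level with the spindle's. Grip it across, square to the screw
- screw_boss (a point): outer end of the 18 mm thick screw boss on the collar's side, on the screw axis: 31 mm from the spindle axis, 12 mm above the collar's underside; x outward. Inside, hidden, the screw pushes a brass shoe, 13 mm wide, 2.2 mm inward per rad of lever. It starts 12.6 to 14.6 mm from the axis, clear of the rod. Off the flat it jams on the round; once nearly square to the flat it pulls itself square
- lever_ball (a point): centre of the 16 mm ball on the end of the black clamping lever (11 mm thick). The lever turns about the screw axis; the ball's circle has 58 mm radius, in the upright plane 60 mm from the spindle axis. Starts between 1.1 rad left and 0.55 rad right of upright, seen facing the spindle. Tightening is clockwise in that view: over the top and down on the right, the collar's +y side
- lever_pivot (a point): point on the screw axis in the plane of the ball's circle: 60 mm out from the spindle axis along the collar's +x, 12 mm above its underside; x along the collar's +x. The lever comes tight 1.4 to 2.5 rad after its start, between 0.35 rad above and 0.55 rad below level; where cannot be told beforehand, as the screw's start is unknown and the lever sits on a toothed  it must be felt
- lever_hub (a point): middle of the outer face of the lever's round hub (18 mm thick, 35 to 55 mm out), on the screw axis. Feel: the lever turns freely with 3 N at the ball; once the screw bears, the force there rises about 0.13 N per mm of ball travel. 5.8 N there gives 70 N on the flat, 7 N about 103 N, 8.5 N about 142 N. Friction keeps the lever where it is left and holds up to 80 N on the flat after letting go
- board: the blue circuit board in the holder's jaws, 100 x 130 mm, 61 mm above the bench, parts on it up to 77 mm above the bench. Origin: its centre, 153 mm from the spindle axis along the holder's -y. Not to be touched
- screwdriver: black-handled screwdriver, 160 mm long, lying flat. Bystander, leave it; origin: centre of its underside
- tweezers: steel tweezers, 115 mm long, lying flat. Bystander, leave it; origin: centre of its underside
- parts_dish: small white dish, 44 mm across and 22 mm high, standing on a corner of the holder's base plate. Bystander, leave it; origin: centre of its underside
- spare_board: loose blue circuit board, 70 x 95 x 10 mm. Bystander, leave it; origin: centre of its underside
- flux_jar: small amber jar with black cap, 44 mm across, 45 mm high. Bystander, leave it; origin: centre of its underside
- multimeter: grey hand multimeter, 150 x 80 x 40 mm. Bystander, leave it; origin: centre of its underside
- probe_pen: red test probe, 150 mm long, lying flat. Bystander, leave it; origin: centre of its underside

How it is judged:
On the way, in this order (a step that is already met when the one before it is completed fails the run):
1. the collar is flush on the arm hub (within 1.5 mm) with its lock screw facing the flat (within 0.2 rad), the screw not yet bearing (z of collar in the frame of spindle below 0.0015 m and angle between the x axis of collar and the x axis of spindle, either way round below 0.2 rad and x of screw_boss in the frame of spindle above 0 m and contact force between collar and spindle below 5 N), for 0.2 s.
2. the lock screw bears on the flat with at least 65 N (z of collar in the frame of spindle below 0.0015 m and angle between the x axis of collar and the x axis of spindle, either way round below 0.1 rad and x of screw_boss in the frame of spindle above 0 m and contact force between collar and spindle above 65 N), for 0.2 s.
At the end, for the whole second after the job is handed in: The collar is flush on the arm hub (gap under 1.5 mm), its lock screw faces the flat squarely (within 0.1 rad) and still bears on it with at least 65 N after the lever has been let go (all of step 2); the robot touches nothing.
It fails at once if the screw is overtightened: more than 155 N on the spindle (some 9 N at the ball) (contact force between collar and spindle above 155 N).
It fails at once if the screw is clamped on the round of the spindle: more than 50 N while the screw points over 0.35 rad away from the flat (contact force between collar and spindle above 50 N and angle between the x axis of collar and the x axis of spindle, either way round above 0.35 rad).
It fails at once if the robot touches the clamped circuit board with more than 2 N (contact force between any of the fingers, the arm and board above 2 N).
It fails at once if a bystander is moved by more than 30 mm (distance of any of screwdriver, tweezers, parts_dish, spare_board, flux_jar, multimeter, probe_pen from where it was at the start of the episode above 0.03 m).
It also fails if it takes over 67 s, if anything falls off the work surface, if the arm or the gripper's body presses on something with over 40 N, if the wrist force passes 120 N, or if a joint passes its speed limit or range.

### The arm

A 6-joint arm with a two-finger parallel gripper is mounted at the origin on the work surface. World frame = base frame: x ahead of the robot, y to its left, z up, the work surface at z = 0. Lengths are in m, angles in rad, forces in N, time in s.
With the tool pointing down it reaches from about 0.425 to 0.95 m from the base axis. Payload 3.5 kg.
Tool frame: the origin (TCP) lies between the finger pads; the fingertips stand 14 mm ahead of it and the grasp point (between the pads) lies 5 mm behind it; z points along the fingers, y is the direction in which the jaws open and shut (so a half turn about z gives the same grasp; the last joint's range is limited). The gripper opens to 85 mm and grips with 20 to 120 N. Pads are 22 mm wide; open, the fingers measure 114 mm over their backs; the gripper's body (76 mm by 85 mm) begins 54 mm behind the grasp point. The pads swing forward as they close: fully open they stand 13 mm farther back than shut.
Start: joints at [0.965, 0.286, 1.577, -0, 1.279, -0.15], TCP at [0.297, 0.606, 0.245] pointing down, gripper open.
Joint ranges: [-2.77, 2.77], [-0.9, 2.22], [0.21, 2.48], [-1.53, 4.67], [0.24, 2.81], [-2.84, 2.84]. Speed limits (rad/s): [2.79, 2.79, 3.14, 3.14, 3.14, 3.14].

### API

Orientations are given as a unit quaternion [x, y, z, w].
In Python, from plant import ctrl gives the robot as it stands. The module is installed in compiled form; this text tells all that it offers.
- The arm moves only by the tool servo_tool, never from a script. Its argument "increments" is text: rows parted by semicolons, each of 7 numbers parted by spaces: the turn, a rotation vector about the tool's x, y, z in rad, then the shift along the tool's x, y, z in cm, then the finger opening in cm, from 0 to 8.54. In form: ax ay az dx dy dz claw; .... A call has 1 to 10 rows; each row is the pose to reach, as a shift and turn from the pose commanded when the call began, along the tool's axes at that moment; what a row does not reach only later rows make up. A row lasts 1/12 s, in which the tool goes at most 41.7 mm and 7.16 degrees, less where a joint would pass 70% of its speed; a pose out of reach is approached as far as the arm can. A call with a gripper value outside its range is refused whole. The fingers move at their own pace and stop on an object; "grip_force" is the grip in N (left out, the last holds). Time passes only in rows, so rows that repeat a pose let the fingers close. It gives the time, the measured TCP pose, the force and the opening at its end, in the units of the state.
- ctrl.get_state(): the state, without advancing time (a new reading comes with each control period).
- ctrl.read_camera(name): name is "scene" or "side" or "wrist"; returns (picture, depth): 480x640x3 uint8, red, green, blue; 480x640 float32, m along the optical axis (not along the pixel's ray), 0 where there is no reading.
- ctrl.camera_info(name): a dict with "camera_matrix" (3x3 intrinsics, pixels), "world_to_cam" (4x4, takes a point from world to camera coordinates). Camera axes: x right, y down, z forward; pixel columns grow to the right and rows downward; lengths in m; the calibration is good to about 2 mm. A picture is of the moment at which its call begins: read the wrist's pose just before it. camera_info takes no time and is no camera call; for the wrist camera it gives the pose at the moment of the call.
- ctrl.sign_off(): hands the job in, once; it reports no verdict.
The state is a dict: "time": time; "qpos": joint angles; "dq": joint speeds; "joint_efforts": joint torques, N m; "eef_pos": TCP position; "tcp_rot": TCP orientation; "contact_force": force on the tool from outside, world axes, zero at the start; "wrist_torque": the same for the moment, N m; "opening": opening from 0.0 (shut) to 1.0 (fully open).
Only numpy, scipy, OpenCV 4.12 (cv2) and the standard library are available. Lean on these libraries where they do the work, as an engineer would, in place of code of your own. Each camera call takes 0.05 s, during which the arm holds its last target.

## Working session

There is one attempt and no reset: what is moved stays moved. The work goes in short steps, Python scripts to look and compute and a tool call to move; the robot and the scene stay as the last step left them, time stands still between calls to the robot, and variables do not carry over. Pictures are saved under pics/ and viewed, and the job is handed in when it is done.

Besides the shell and the picture viewer there is one more tool, called as name(argument=value, ...) on one line, values as JSON. servo_tool: Moves the arm, as the interface text tells. Its arguments: {"type":"object","properties":{"increments":{"type":"string"},"grip_force":{"type":"number"}},"required":["increments"]}

```bash
mkdir -p pics
cat > h.py <<'E'
from plant import ctrl
import numpy as np, cv2
from scipy.spatial.transform import Rotation as R
def shot(n,f):
    info=ctrl.camera_info(n); im,d=ctrl.read_camera(n)
    cv2.imwrite('pics/'+f+'.png',im[:,:,::-1]); np.savez('pics/'+f+'.npz',d=d,im=im,K=info['camera_matrix'],T=info['world_to_cam'])
    return im,d,info
def cloud(f):
    z=np.load('pics/'+f+'.npz'); d=z['d'];K=z['K'];T=z['T']
    v,u=np.mgrid[0:480,0:640]
    P=np.stack([(u-K[0,2])/K[0,0]*d,(v-K[1,2])/K[1,1]*d,d],-1)
    W=(P-T[:3,3])@T[:3,:3]
    W[d==0]=np.nan
    return W,z['im']
E
python3 - <<'E'
from h import *
for n in ['scene','side','wrist']:
    _,_,i=shot(n,n+'0'); T=i['world_to_cam']; print(n,i['camera_matrix'].tolist(),(-T[:3,:3].T@T[:3,3]).round(3),T[2,:3].round(2))
s=ctrl.get_state();print(s)
E
```

```text
scene [[555.6425627916001, 0.0, 318.99276658013696], [0.0, 555.6425627916001, 233.16100892119582], [0.0, 0.0, 1.0]] [ 1.405 -0.111  1.048] [-0.68  0.08 -0.73]
side [[451.3769959562964, 0.0, 317.909330518513], [0.0, 451.3769959562964, 232.54276624025968], [0.0, 0.0, 1.0]] [ 0.063 -0.778  0.781] [ 0.42  0.68 -0.6 ]
wrist [[346.37279573200783, 0.0, 325.38746978657855], [0.0, 346.37279573200783, 234.1313260527026], [0.0, 0.0, 1.0]] [0.233 0.636 0.373] [ 0.25 -0.13 -0.96]
{'time': 0.15, 'qpos': array([ 9.65005448e-01,  2.87033460e-01,  1.57783537e+00,  1.64825592e-05,
        1.27857798e+00, -1.49998106e-01]), 'dq': array([ 1.26419076e-03, -3.27792938e-03, -4.87629476e-03,  1.34848565e-03,
        6.63319072e-05, -1.45536111e-03]), 'joint_efforts': array([ 1.01666756e-03, -4.06601143e+01, -2.93143684e+01, -1.25568617e-04,
        3.92827584e-03, -1.05183254e-06]), 'eef_pos': array([0.29681188, 0.60570954, 0.24422026]), 'tcp_rot': array([ 2.25931025e-01,  9.74142860e-01, -8.58753899e-04, -3.49391060e-04]), 'contact_force': array([-0.36019075,  0.10128047,  0.10806126]), 'wrist_torque': array([-0.00024968,  0.00334113,  0.02531504]), 'opening': 0.9977043545424565}
```

View pics/scene0.png

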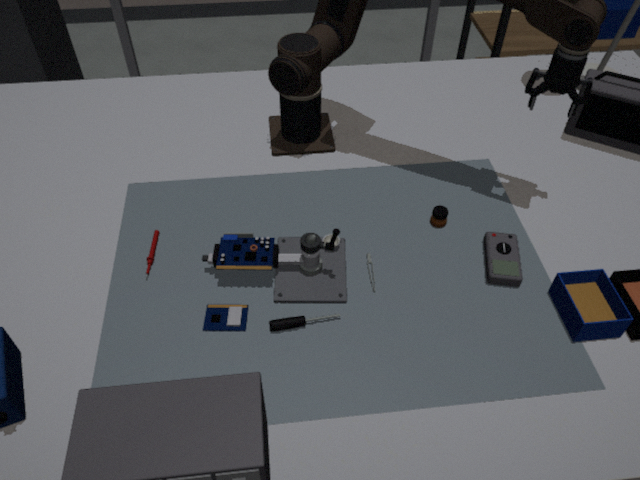

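View pics/side0.png

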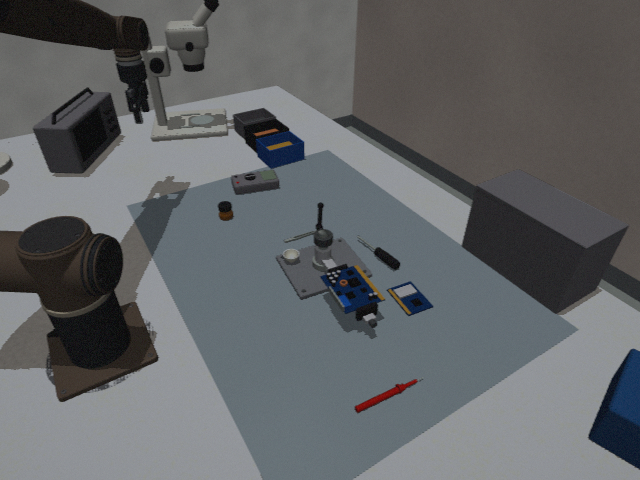

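View pics/wrist0.png

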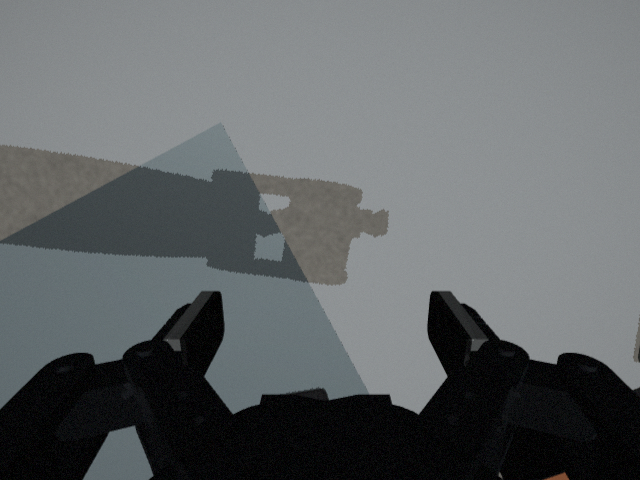

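The scene view shows the holder around pixel (310,250), with its rail and board to the left (−y) and the lever ball near (336,232). The wrist view does not show it yet. Next I'll crop in and measure.

Run:
```python
from h import *
W,im=cloud('scene0')
a=cv2.resize(im[210:320,190:390,::-1],None,fx=4,fy=4,interpolation=cv2.INTER_CUBIC); cv2.imwrite('pics/c1.png',a)
W2,im2=cloud('side0')
b=cv2.resize(im2[190:340,260:440,::-1],None,fx=4,fy=4,interpolation=cv2.INTER_CUBIC); cv2.imwrite('pics/c2.png',b)
for p in [(311,241),(336,232),(311,262),(285,258),(330,285),(345,240),(276,300),(347,300),(250,245)]:
    print(p,W[p[1],p[0]].round(4))
```

```text
(311, 241) [ 0.5548 -0.0246  0.1161]
(336, 232) [0.5793 0.028  0.1657]
(311, 262) [ 0.5628 -0.0256  0.0519]
(285, 258) [ 0.5386 -0.0852  0.0458]
(330, 285) [0.6061 0.0147 0.014 ]
(345, 240) [ 0.4512  0.0739 -0.0038]
(276, 300) [ 0.6317 -0.1141  0.0084]
(347, 300) [0.644 0.05  0.001]
(250, 245) [ 0.5011 -0.1659  0.0603]
```

View pics/c1.png

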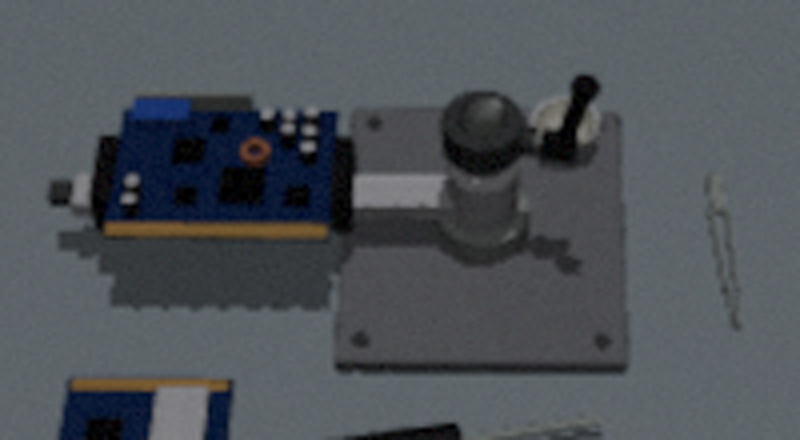

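View pics/c2.png

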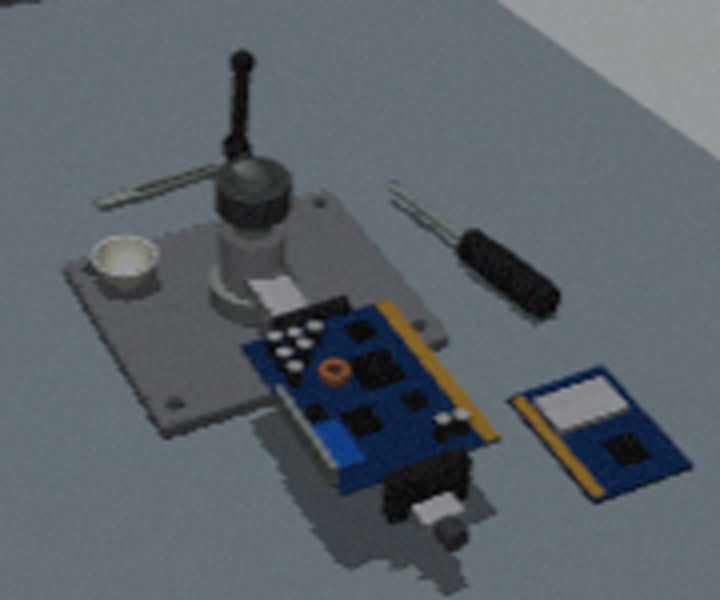

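Run:
```python
from h import *
for f in ['scene0','side0']:
    W,im=cloud(f)
    M=(W[...,0]>.42)&(W[...,0]<.7)&(W[...,1]>-.09)&(W[...,1]<.1)
    for lo,hi in [(.085,.095),(.095,.102),(.102,.108),(.108,.114),(.114,.12),(.12,.14),(.14,.15),(.15,.16),(.16,.18)]:
        P=W[M&(W[...,2]>lo)&(W[...,2]<hi)]
        if len(P): print(f,lo,len(P),P.mean(0).round(4),P[:,:2].min(0).round(3),P[:,:2].max(0).round(3))
    # plate
    P=W[M&(W[...,2]>.008)&(W[...,2]<.016)]
    r=cv2.minAreaRect((P[:,:2]*1000).astype(np.float32)); print(r)
s=ctrl.get_state(); print(R.from_quat(s['tcp_rot']).as_matrix().round(4))
```

```text
scene0 0.085 40 [ 0.5626 -0.0293  0.0912] [ 0.549 -0.05 ] [0.57  0.014]
scene0 0.095 72 [ 0.5642 -0.0116  0.0988] [ 0.549 -0.05 ] [0.572 0.025]
scene0 0.102 106 [ 0.5589 -0.0104  0.1054] [ 0.525 -0.05 ] [0.572 0.025]
scene0 0.108 165 [ 0.5507 -0.024   0.1105] [ 0.522 -0.05 ] [0.571 0.022]
scene0 0.114 82 [ 0.5471 -0.023   0.1163] [ 0.53  -0.044] [0.569 0.024]
scene0 0.12 29 [0.5688 0.0197 0.1291] [ 0.553 -0.033] [0.575 0.028]
scene0 0.14 13 [0.5722 0.0239 0.145 ] [0.569 0.02 ] [0.575 0.029]
scene0 0.15 17 [0.5753 0.0271 0.1566] [0.57 0.02] [0.58  0.034]
scene0 0.16 24 [0.5733 0.0273 0.1629] [0.566 0.02 ] [0.581 0.034]
((567.5907592773438, 4.5384063720703125), (189.00692749023438, 264.82684326171875), 89.97660064697266)
side0 0.085 54 [ 0.535  -0.0404  0.0906] [ 0.519 -0.051] [0.564 0.014]
side0 0.095 53 [ 0.538  -0.0297  0.0986] [ 0.518 -0.051] [0.569 0.027]
side0 0.102 112 [ 0.5417 -0.0235  0.1055] [ 0.519 -0.052] [0.566 0.022]
side0 0.108 96 [ 0.5424 -0.0252  0.1101] [ 0.521 -0.049] [0.564 0.021]
side0 0.114 48 [ 0.5468 -0.0164  0.1154] [ 0.529 -0.038] [0.567 0.022]
side0 0.12 34 [0.5625 0.0208 0.1295] [0.557 0.016] [0.569 0.026]
side0 0.14 14 [0.5648 0.0236 0.1448] [0.562 0.02 ] [0.569 0.028]
side0 0.15 23 [0.5668 0.0249 0.1555] [0.56 0.02] [0.575 0.033]
side0 0.16 8 [0.5675 0.0268 0.1612] [0.563 0.021] [0.572 0.032]
((569.876220703125, -20.59418487548828), (157.70436096191406, 256.9400634765625), 85.19745635986328)
[[-8.979e-01  4.402e-01 -1.100e-03]
 [ 4.402e-01  8.979e-01 -1.500e-03]
 [ 3.000e-04 -1.800e-03 -1.000e+00]]
```

servo_tool(increments="0 0 -1.15 -50 -45.8 -2.5 8.5;0 0 -1.15 -50 -45.8 -2.5 8.5;0 0 -1.15 -50 -45.8 -2.5 8.5;0 0 -1.15 -50 -45.8 -2.5 8.5;0 0 -1.15 -50 -45.8 -2.5 8.5;0 0 -1.15 -50 -45.8 -2.5 8.5;0 0 -1.15 -50 -45.8 -2.5 8.5;0 0 -1.15 -50 -45.8 -2.5 8.5;0 0 -1.15 -50 -45.8 -2.5 8.5;0 0 -1.15 -50 -45.8 -2.5 8.5")

```text
time: 0.98
eef_pos: [0.4414, 0.2378, 0.2598]
tcp_rot: [-0.343, 0.939, 0.0, -0.0]
contact_force: [0.3, -0.5, -0.3]
opening: 0.996
```

servo_tool(increments="0 0 0 9 -26.9 -1 8.5;0 0 0 9 -26.9 -1 8.5;0 0 0 9 -26.9 -1 8.5;0 0 0 9 -26.9 -1 8.5;0 0 0 9 -26.9 -1 8.5;0 0 0 9 -26.9 -1 8.5;0 0 0 9 -26.9 -1 8.5;0 0 0 9 -26.9 -1 8.5;0 0 0 9 -26.9 -1 8.5")

```text
time: 1.73
eef_pos: [0.5445, -0.0267, 0.2695]
tcp_rot: [-0.339, 0.941, 0.0, -0.0]
contact_force: [-0.8, 0.8, -0.0]
opening: 0.992
```

Run:
```python
from h import *
s=ctrl.get_state();print(s['qpos'].round(3),s['eef_pos'],s['contact_force'])
shot('wrist','w1')
```

```text
[-0.235 -0.019  1.87   0.     1.291 -2.497] [ 0.54451876 -0.0266932   0.26945946] [-0.76553475  0.84596782 -0.02799778]
```

View pics/w1.png

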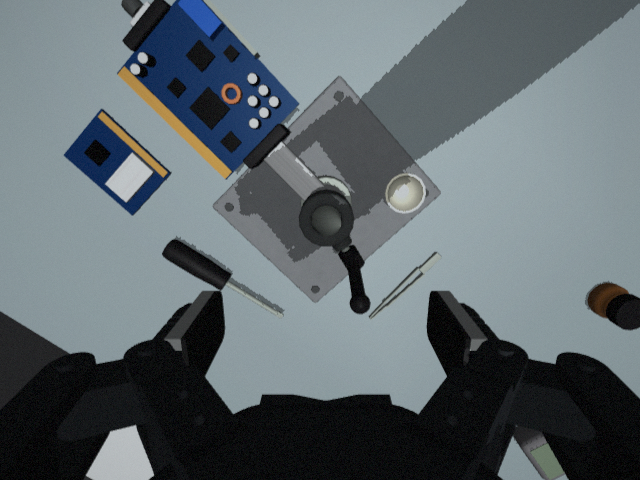

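Wrist view: spindle and collar at (327,215), lever going to a ball at (360,303), plate, board at upper left, dish at (405,193). Zooming in to measure.

Run:
```python
from h import *
W,im=cloud('w1')
a=cv2.resize(im[160:320,250:450,::-1],None,fx=4,fy=4,interpolation=cv2.INTER_CUBIC); 
cv2.imwrite('pics/w1c.png',np.clip(a.astype(float)*1.8,0,255).astype(np.uint8)[:600])
for p in [(327,218),(335,235),(315,228),(312,200),(345,247),(352,262),(356,280),(360,303),(405,193)]:
    print(p,W[p[1],p[0]].round(4))
# plate corners in picture -> intersect z=.012
z=np.load('pics/w1.npz');K,T=z['K'],z['T']
def ray(u,v,h):
    d=T[:3,:3].T@np.linalg.inv(K)@[u,v,1]; c=-T[:3,:3].T@T[:3,3]; return c+d*(h-c[2])/d[2]
for p in [(341,77),(440,190),(317,302),(213,206)]: print(p,ray(*p,.012).round(4))
```

```text
(327, 218) [ 0.5409 -0.0286  0.1157]
(335, 235) [ 0.5493 -0.0126  0.1093]
(315, 228) [ 0.5538 -0.031   0.1168]
(312, 200) [ 0.538  -0.0474  0.11  ]
(345, 247) [0.5531 0.0024 0.1047]
(352, 262) [0.5587 0.015  0.1099]
(356, 280) [0.5626 0.0202 0.1349]
(360, 303) [0.5674 0.0253 0.1618]
(405, 193) [0.4819 0.0355 0.0162]
(341, 77) [ 0.4362 -0.0961  0.012 ]
(440, 190) [0.4544 0.0645 0.012 ]
(317, 302) [0.6493 0.0458 0.012 ]
(213, 206) [ 0.6313 -0.121   0.012 ]
```

View pics/w1c.png

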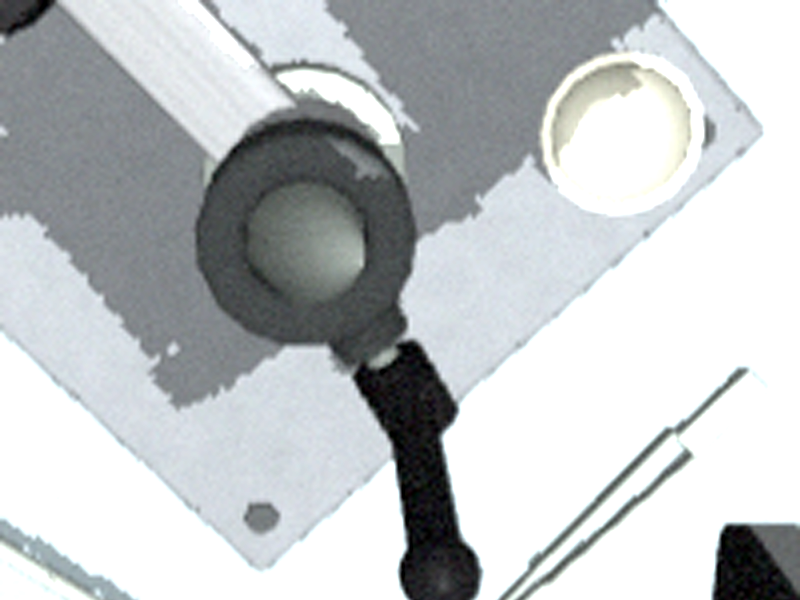

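Run:
```python
from h import *
W,im=cloud('w1')
z=np.load('pics/w1.npz');K,T=z['K'],z['T']
def ray(u,v,h):
    d=T[:3,:3].T@np.linalg.inv(K)@[u,v,1]; c=-T[:3,:3].T@T[:3,3]; return c+d*(h-c[2])/d[2]
f=lambda x,y,h:ray(250+x/4-.375,160+y/4-.375,h).round(4)
print('spindle top',f(306,243,.116),'w',f(246,243,.116),f(366,243,.116)); print('collar',f(305,233,.11),f(197,240,.11),f(414,240,.11))
print('boss',f(372,340,.098),'hub end',f(435,395,.104),'ball',f(440,575,.155))
# cloud: collar top plane pts
c=np.array([.5435,-.0267]); r=np.hypot(W[...,0]-c[0],W[...,1]-c[1])
for lo,hi in[(0,.008),(.0145,.021)]:
    m=(r>lo)&(r<hi)&(W[...,2]>.1); print(lo,np.nanmedian(W[m][:,2]),W[m].mean(0).round(4),m.sum())
m=(W[...,2]>.09)&(r>.026)&(r<.055)&(W[...,2]<.115)
P=W[m]; a=np.arctan2(P[:,1]-c[1],P[:,0]-c[0]); rr=r[m]
for lo in np.arange(.026,.054,.004):
    k=(rr>lo)&(rr<lo+.004)
    if k.any(): print(lo.round(3),k.sum(),a[k].mean().round(3),P[k,2].max().round(4))
m=(W[...,2]>.14)&(r<.09); print(W[m].mean(0),W[m].max(0),W[m].min(0))
```

```text
spindle top [ 0.5429 -0.0279  0.116 ] w [ 0.5509 -0.0376  0.116 ] [ 0.5349 -0.0182  0.116 ]
collar [ 0.5425 -0.0285  0.11  ] [ 0.5584 -0.0453  0.11  ] [ 0.5288 -0.0096  0.11  ]
boss [0.5542 0.001  0.098 ] hub end [0.5538 0.0189 0.104 ] ball [0.57   0.0281 0.155 ]
0 0.11594712089575912 [ 0.5434 -0.0267  0.116 ] 275
0.0145 0.3356914140574462 [ 0.5375 -0.0335  0.2876] 4377
0.026 86 1.228 0.1074
0.03 45 1.211 0.107
0.034 109 1.217 0.1078
0.038 83 1.236 0.1079
0.042 102 1.222 0.115
0.046 62 1.259 0.115
0.05 29 1.307 0.1121
[ 0.53739881 -0.03401501  0.33004243] [0.59693979 0.03510851 0.35855697] [ 0.48784988 -0.09231324  0.1400532 ]
```

servo_tool(increments="0 0 -0.12 0.1 0 3.5 8.5;0 0 -0.25 0.1 0 7 8.5;0 0 -0.25 0.1 0 10.5 8.5;0 0 -0.25 0.1 0 14 8.5;0 0 -0.25 0.1 0 16 8.5;0 0 -0.25 0.1 0 17.7 8.5;0 0 -0.25 0.1 0 17.7 8.5;0 0 -0.25 0.1 0 17.7 8.5", grip_force=40)

```text
time: 2.45
eef_pos: [0.5425, -0.0241, 0.0922]
tcp_rot: [-0.456, 0.89, 0.001, -0.001]
contact_force: [0.7, 0.1, 0.3]
opening: 0.998
```

Run:
```python
from h import *
s=ctrl.get_state();print(s['qpos'].round(3),s['eef_pos'],s['contact_force'])
shot('wrist','w2')
```

```text
[-0.231  0.181  2.008  0.     0.955 -2.749] [ 0.54254899 -0.02414253  0.09215021] [0.69060626 0.08512    0.29376297]
```

View pics/w2.png

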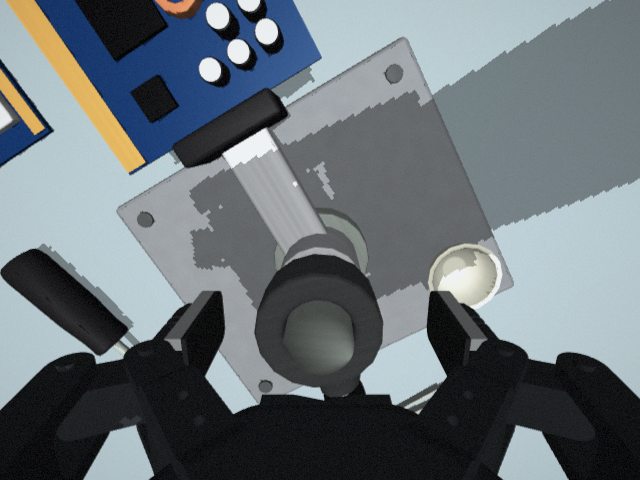

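Wrist view: the collar (320,320) sits between the open pads, about 2 mm off centre. I'll correct that while closing.

servo_tool(increments="0 0 0 0.2 -0.2 0 8.5;0 0 0 0.2 -0.2 0 6;0 0 0 0.2 -0.2 0 5;0 0 0 0.2 -0.2 0 4;0 0 0 0.2 -0.2 0 4;0 0 0 0.2 -0.2 0 4;0 0 0 0.2 -0.2 0 4;0 0 0 0.2 -0.2 0 4", grip_force=50)

```text
time: 3.17
eef_pos: [0.5432, -0.0278, 0.0927]
tcp_rot: [-0.454, 0.891, 0.001, -0.001]
contact_force: [-3.2, 4.4, 2.3]
opening: 0.548
```

Run:
```python
from h import *
s=ctrl.get_state();print(s['qpos'].round(3),s['eef_pos'],s['contact_force'],s['wrist_torque'],s['opening'])
W,im=None,None
shot('wrist','w3')
```

```text
[-2.380e-01  1.820e-01  2.006e+00  2.000e-03  9.570e-01 -2.753e+00] [ 0.54320937 -0.02776317  0.09273238] [-3.20163032  4.44746793  2.27696436] [ 0.55868146  0.48057437 -0.13549419] 0.5483373681313225
```

View pics/w3.png

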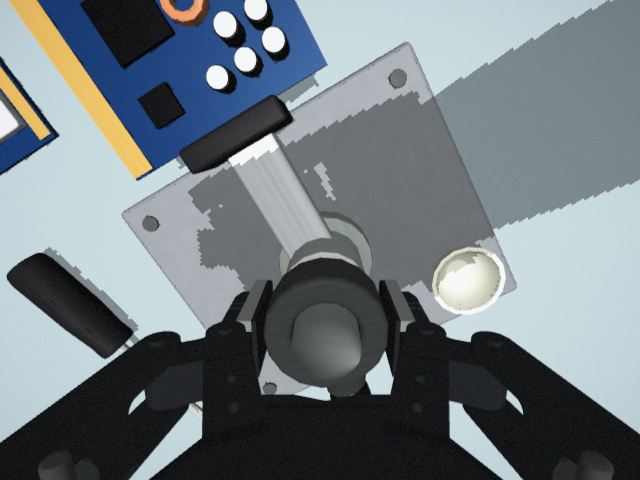

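Gripped square on the collar with a small side force. Now turning clockwise.

servo_tool(increments="0 0 0.06 0 0.05 0 4;0 0 0.16 0 0.05 0 4;0 0 0.26 0 0.05 0 4;0 0 0.37 0 0.05 0 4;0 0 0.48 0 0.05 0 4;0 0 0.58 0 0.05 0 4;0 0 0.68 0 0.05 0 4;0 0 0.76 0 0.05 0 4;0 0 0.8 0 0.05 0 4;0 0 0.8 0 0.05 0 4", grip_force=60)

```text
time: 4.05
eef_pos: [0.5423, -0.0263, 0.0923]
tcp_rot: [-0.072, 0.997, 0.002, -0.002]
contact_force: [-3.4, 6.2, 1.6]
opening: 0.544
```

Run:
```python
from h import *
s=ctrl.get_state();print(s['qpos'].round(3),s['eef_pos'],s['contact_force'],s['wrist_torque'],s['opening'],R.from_quat(s['tcp_rot']).as_matrix()[:,:2].round(3))
shot('wrist','w4')
shot('scene','s4')
W,im=cloud('s4')
a=cv2.resize(im[200:300,260:390,::-1],None,fx=5,fy=5,interpolation=cv2.INTER_CUBIC); cv2.imwrite('pics/s4c.png',a)
```

```text
[-0.237  0.181  2.008  0.003  0.958 -1.953] [ 0.54227899 -0.02625216  0.09234906] [-3.41980811  6.21885397  1.6074188 ] [ 1.06283524  0.50052068 -0.05920703] 0.5443776569444171 [[-0.99  -0.143]
 [-0.143  0.99 ]
 [ 0.003  0.004]]
```

View pics/w4.png

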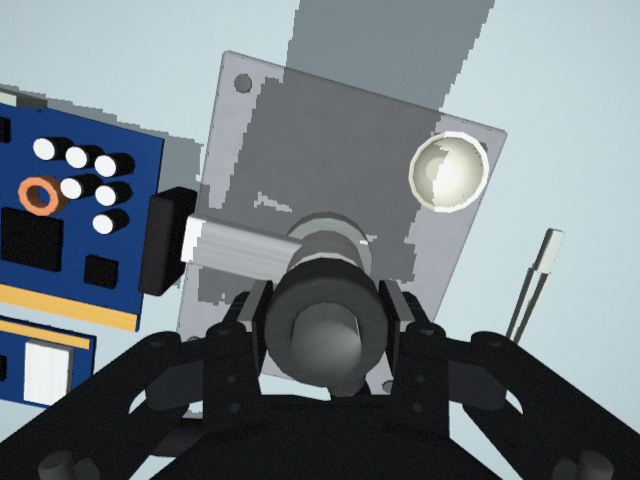

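View pics/s4c.png

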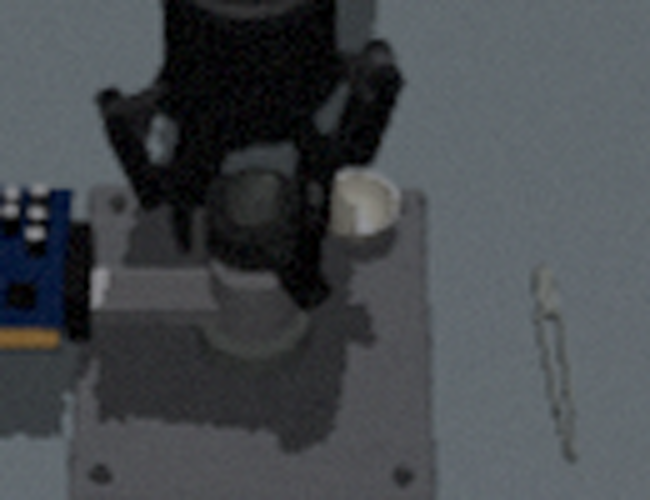

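The collar followed the gripper with no slip, and the boss is still at the same image spot. Turning the remaining 0.53 rad.

servo_tool(increments="0 0 0.08 0 0.05 0 4;0 0 0.18 0 0.05 0 4;0 0 0.28 0 0.05 0 4;0 0 0.38 0 0.05 0 4;0 0 0.47 0 0.05 0 4;0 0 0.53 0 0.05 0 4;0 0 0.53 0 0.05 0 4;0 0 0.53 0 0.05 0 4")

```text
time: 4.82
eef_pos: [0.5424, -0.0251, 0.0924]
tcp_rot: [0.193, 0.981, 0.003, -0.002]
contact_force: [-3.2, 8.6, 1.9]
opening: 0.546
```

Run:
```python
from h import *
s=ctrl.get_state();print(s['qpos'].round(3),s['eef_pos'],s['contact_force'],s['wrist_torque'],s['opening'],R.from_quat(s['tcp_rot']).as_matrix()[:,:2].round(3))
shot('wrist','w5')
shot('scene','s5');shot('side','d5')
W,im=cloud('s5')
a=cv2.resize(im[200:300,260:390,::-1],None,fx=5,fy=5,interpolation=cv2.INTER_CUBIC); cv2.imwrite('pics/s5c.png',a)
W,im=cloud('d5')
a=cv2.resize(im[190:310,260:400,::-1],None,fx=5,fy=5,interpolation=cv2.INTER_CUBIC); cv2.imwrite('pics/d5c.png',np.clip(a*1.5,0,255))
```

```text
[-0.235  0.181  2.008  0.006  0.957 -1.421] [ 0.54241077 -0.02509002  0.09236188] [-3.15222851  8.61207371  1.92232092] [ 1.37333928  0.43482023 -0.23892448] 0.546436191468405 [[-0.926  0.378]
 [ 0.378  0.926]
 [ 0.005  0.004]][ WARN:0@2.960] global loadsave.cpp:1063 imwrite_ Unsupported depth image for selected encoder is fallbacked to CV_8U.
```

View pics/w5.png

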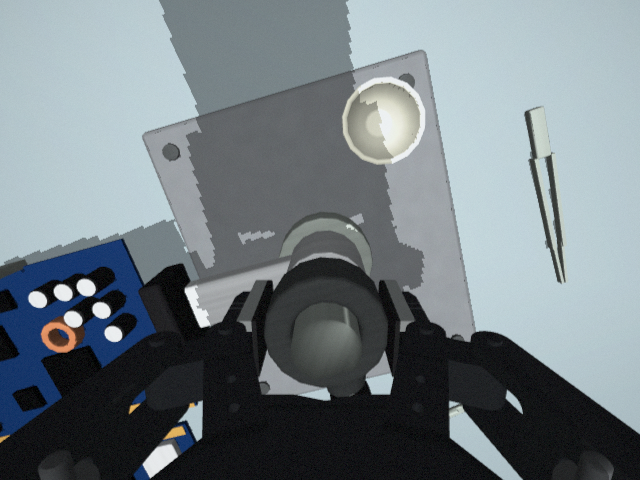

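View pics/s5c.png

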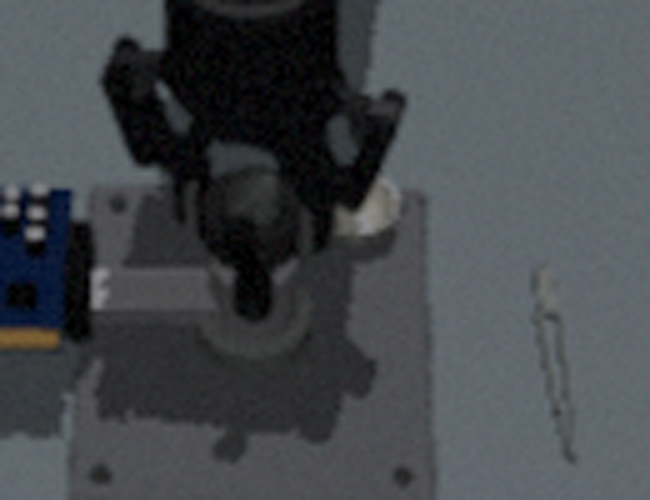

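View pics/d5c.png

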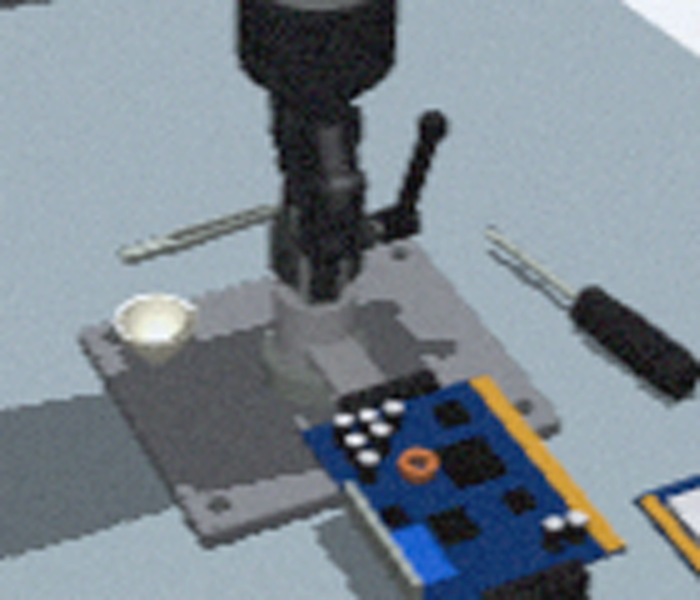

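servo_tool(increments="0 0 0 0 0.1 0.2 4;0 0 0 0 0.1 0.4 4;0 0 0 0 0.1 0.6 4;0 0 0 0 0.1 0.8 4;0 0 0 0 0.1 1.0 4;0 0 0 0 0.1 1.2 4;0 0 0 0 0.1 1.4 4;0 0 0 0 0.1 1.4 4")

```text
time: 5.63
eef_pos: [0.5425, -0.025, 0.0791]
tcp_rot: [0.193, 0.981, 0.002, -0.003]
contact_force: [-6.8, 6.3, 7.0]
opening: 0.546
```

servo_tool(increments="0 0 0 0 0.05 0.1 4;0 0 0 0 0.05 0.15 4;0 0 0 0 0.05 0.2 4;0 0 0 0 0.05 0.2 4")

```text
time: 5.97
eef_pos: [0.5425, -0.025, 0.079]
tcp_rot: [0.192, 0.981, 0.001, -0.004]
contact_force: [-12.8, 6.6, 17.3]
opening: 0.544
```

Run:
```python
from h import *
s=ctrl.get_state();print(s['eef_pos'],s['contact_force'],s['wrist_torque'],s['opening'],R.from_quat(s['tcp_rot']).as_matrix().round(3))
shot('wrist','w6')
shot('scene','s6');shot('side','d6')
W,im=cloud('d6')
a=cv2.resize(im[190:310,260:400,::-1],None,fx=5,fy=5,interpolation=cv2.INTER_CUBIC); cv2.imwrite('pics/d6c.png',np.clip(a*1.5,0,255).astype(np.uint8))
for f in ['w5','w6']:
    W,im=cloud(f); c=np.array([.5435,-.0265]); r=np.hypot(W[...,0]-c[0],W[...,1]-c[1]); m=(r<.0245)&(W[...,2]<.13)&(W[...,2]>.06)
    h,e=np.histogram(W[m][:,2],bins=np.arange(.06,.125,.002)); print(dict(zip(e.round(3).tolist(),h.tolist())))
```

```text
[ 0.54250527 -0.0250258   0.07902395] [-12.84381256   6.61203337  17.28281264] [ 0.91993191  1.83100516 -0.351181  ] 0.5441449313300561 [[-0.926  0.378 -0.007]
 [ 0.378  0.926  0.003]
 [ 0.008  0.001 -1.   ]]
{0.06: 101, 0.062: 83, 0.064: 91, 0.066: 95, 0.068: 242, 0.07: 114, 0.072: 0, 0.074: 0, 0.076: 0, 0.078: 0, 0.08: 2, 0.082: 10, 0.084: 61, 0.086: 142, 0.088: 170, 0.09: 182, 0.092: 175, 0.094: 187, 0.096: 212, 0.098: 207, 0.1: 223, 0.102: 279, 0.104: 876, 0.106: 5691, 0.108: 685, 0.11: 263, 0.112: 273, 0.114: 1859, 0.116: 1902, 0.118: 170, 0.12: 1, 0.122: 0}
{0.06: 73, 0.062: 40, 0.064: 4, 0.066: 0, 0.068: 5, 0.07: 25, 0.072: 125, 0.074: 168, 0.076: 155, 0.078: 180, 0.08: 202, 0.082: 188, 0.084: 203, 0.086: 224, 0.088: 241, 0.09: 476, 0.092: 3485, 0.094: 2365, 0.096: 250, 0.098: 276, 0.1: 270, 0.102: 290, 0.104: 443, 0.106: 232, 0.108: 237, 0.11: 222, 0.112: 256, 0.114: 1992, 0.116: 2065, 0.118: 0, 0.12: 0, 0.122: 0}
```

View pics/w6.png

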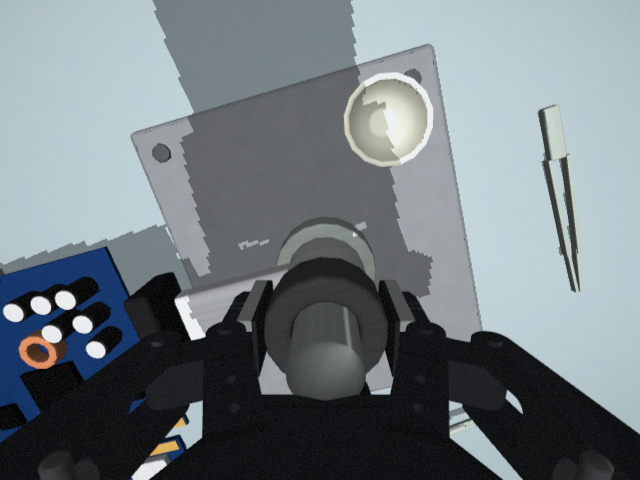

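View pics/d6c.png

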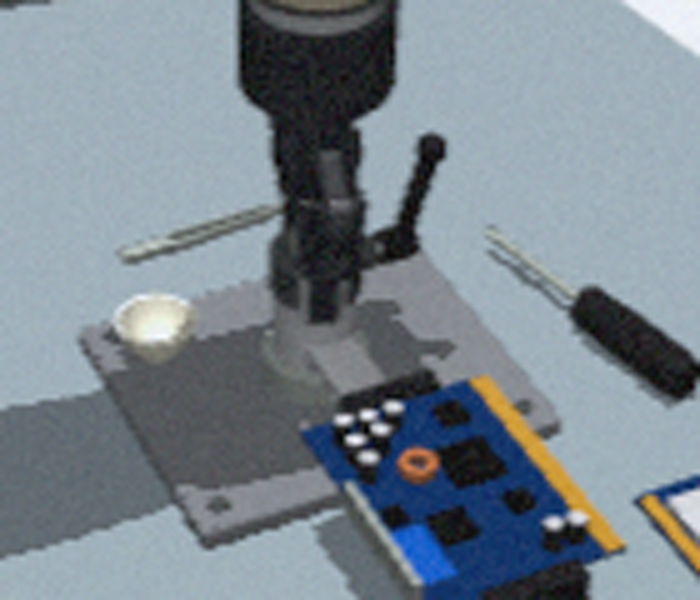

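The collar top is now 22 mm below the spindle's end, so it is flush. I'll ease off the down force, open a little, then rise.

servo_tool(increments="0 0 0 0 0 -0.2 4;0 0 0 0 0.05 -0.25 4;0 0 0 0 0.05 -0.25 6;0 0 0 0 0.05 -0.25 6;0 0 0 0 0.05 -0.25 6;0 0 0 0 0.05 -2 6;0 0 0 0 0.05 -6 6;0 0 0 0 0.05 -10 6;0 0 0 0 0.05 -14 6;0 0 0 0 0.05 -14 6")

```text
time: 6.95
eef_pos: [0.5497, -0.0274, 0.2277]
tcp_rot: [0.192, 0.981, -0.001, 0.01]
contact_force: [0.3, -0.3, 0.8]
opening: 0.704
```

servo_tool(increments="0 0 0 2 0 -2 6;0 0 0 5 0 -2 6;0 0 0 5 0 -2 6;0 0 0 5 0 -2 6")

```text
time: 7.28
eef_pos: [0.4978, -0.0071, 0.2372]
tcp_rot: [0.191, 0.982, -0.0, 0.001]
contact_force: [-0.2, -0.1, -0.3]
opening: 0.701
```

Run:
```python
from h import *
s=ctrl.get_state();print(s['eef_pos'],s['contact_force'],s['wrist_torque'],s['opening'],R.from_quat(s['tcp_rot']).as_matrix().round(3))
shot('wrist','w7')
W,im=cloud('w7')
a=cv2.resize(im[200:350,230:430,::-1],None,fx=4,fy=4,interpolation=cv2.INTER_CUBIC); 
cv2.imwrite('pics/w7c.png',np.clip(a.astype(float)*1.8,0,255).astype(np.uint8)[:600])
```

```text
[ 0.49777122 -0.0070572   0.23718472] [-0.15069941 -0.14345924 -0.31957766] [ 0.01484449 -0.04559644 -0.00845572] 0.7008850730937803 [[-0.927  0.376  0.002]
 [ 0.376  0.927 -0.001]
 [-0.002 -0.    -1.   ]]
```

View pics/w7.png

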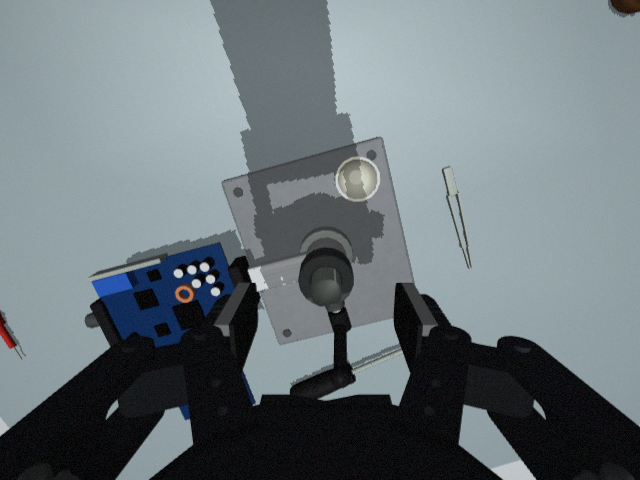

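View pics/w7c.png

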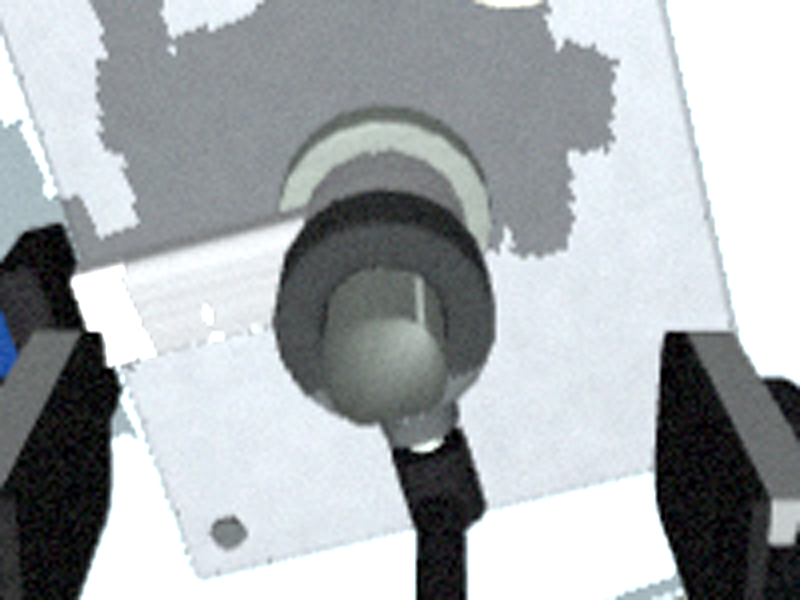

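Run:
```python
from h import *
W,im=cloud('w7')
g=im.astype(int).sum(2)
c=np.array([.5435,-.026])
for it in range(2):
    r=np.hypot(W[...,0]-c[0],W[...,1]-c[1])
    m=(r<.014)&(W[...,2]>.112)&(W[...,2]<.12); P=W[m]
    (x,y),rad=cv2.minEnclosingCircle((P[:,:2]*1000).astype(np.float32)); print('spindle top',x,y,rad,P.mean(0).round(4))
m=(r>.0135)&(r<.0245)&(W[...,2]>.09)&(W[...,2]<.098); P=W[m]
print('collar ring',P.mean(0).round(4),P.min(0).round(4),P.max(0).round(4))
q=(r<.03)&(W[...,2]>.091)&(W[...,2]<.097); Q=W[q]; (x,y),rad=cv2.minEnclosingCircle((Q[:,:2]*1000).astype(np.float32)); print('collar circle',x,y,rad)
for lo in np.arange(.026,.075,.004):
    m=(r>lo)&(r<lo+.004)&(W[...,2]>.072)&(W[...,2]<.16)&(W[...,0]>c[0])&(abs(W[...,1]+.03)<.05); P=W[m]
    if len(P): print(lo.round(3),len(P),P.mean(0).round(4),np.ptp(P[:,1]).round(4))
# holder yaw by plate
m=(W[...,2]>.007)&(W[...,2]<.017)&(abs(W[...,0]-.545)<.12)&(abs(W[...,1]+.026)<.1)
k=m.astype(np.uint8)
P=W[m]; print(cv2.minAreaRect((P[:,:2]*1000).astype(np.float32)))
T=np.load('pics/w7.npz')['T'];K=np.load('pics/w7.npz')['K']
def ray(u,v,h):
    d=T[:3,:3].T@np.linalg.inv(K)@[u,v,1]; c=-T[:3,:3].T@T[:3,3]; return c+d*(h-c[2])/d[2]
for p in [(222,181),(382,137),(281,344),(414,316)]: print(p,ray(*p,.012).round(4))
```

```text
spindle top 543.875 -27.066545486450195 12.77992057800293 [ 0.5431 -0.0266  0.116 ]
spindle top 543.875 -27.066545486450195 12.77992057800293 [ 0.5431 -0.0266  0.116 ]
collar ring [ 0.5383 -0.0246  0.0939] [ 0.5203 -0.0502  0.0901] [ 0.5677 -0.0032  0.0965]
collar circle 546.6556396484375 -27.586042404174805 26.407493591308594
0.026 70 [ 0.571  -0.0293  0.0896] 0.0166
0.03 46 [ 0.574  -0.0291  0.0885] 0.0178
0.034 110 [ 0.5796 -0.0301  0.0869] 0.0161
0.038 77 [ 0.583  -0.0301  0.0891] 0.0168
0.042 100 [ 0.5873 -0.0313  0.0906] 0.0175
0.046 209 [ 0.591  -0.0325  0.1008] 0.0169
0.05 290 [ 0.5949 -0.0344  0.1183] 0.0168
0.054 270 [ 0.598  -0.0362  0.1354] 0.0206
0.058 120 [ 0.6019 -0.0377  0.1455] 0.0154
0.062 53 [ 0.6057 -0.0388  0.1462] 0.0136
0.066 4 [ 0.6087 -0.038   0.145 ] 0.0071
((544.451416015625, -27.12598419189453), (170.35093688964844, 199.8493194580078), 83.23694610595703)
(222, 181) [ 0.4356 -0.0968  0.012 ]
(382, 137) [0.4562 0.0685 0.012 ]
(281, 344) [ 0.6323 -0.1192  0.012 ]
(414, 316) [0.6558 0.0367 0.012 ]
```

Flush and facing the flat: screw direction about −0.10 against holder yaw −0.118. The ball is a little left of upright at about (0.603, −0.038, 0.140). Next I'll move above it with the jaws along the screw axis.

servo_tool(increments="0 0 0.12 -1.5 0.15 0 3.5;0 0 0.24 -3 0.3 0 3.5;0 0 0.36 -4.5 0.45 0 3.5;0 0 0.48 -6 0.6 0 3.5;0 0 0.6 -7.5 0.75 0 3.5;0 0 0.72 -9 0.9 0 3.5;0 0 0.84 -10 1.0 0 3.5;0 0 0.96 -11 1.0 0 3.5;0 0 1.08 -11 1.0 0 3.5;0 0 1.2 -11 1.0 0 3.5")

```text
time: 8.17
eef_pos: [0.6052, -0.0403, 0.236]
tcp_rot: [0.715, 0.699, -0.0, 0.0]
contact_force: [-0.5, -0.7, 0.6]
opening: 0.415
```

servo_tool(increments="0 0 0.1 0 0 0.5 3.5;0 0 0.1 0 0 2 3.5;0 0 0.1 0 0 2 3.5;0 0 0.1 0 0 2 3.5")

```text
time: 8.5
eef_pos: [0.6037, -0.0396, 0.2153]
tcp_rot: [0.747, 0.665, -0.001, -0.001]
contact_force: [-0.4, -0.0, -0.0]
opening: 0.407
```

Run:
```python
from h import *
s=ctrl.get_state();print(s['qpos'].round(3),s['eef_pos'],s['contact_force'],s['wrist_torque'],s['opening'],R.from_quat(s['tcp_rot']).as_matrix().round(3))
shot('wrist','w8')
W,im=cloud('w8')
m=(W[...,2]>.125)&(W[...,2]<.16)&(W[...,0]>.57)&(W[...,0]<.64)&(W[...,1]>-.08)&(W[...,1]<.03)
P=W[m]; 
from scipy.optimize import least_squares
P=P[P[:,2]>.137]
r=least_squares(lambda c:np.linalg.norm(P-c,axis=1)-.008,[.603,-.038,.14],loss='soft_l1',f_scale=.001); print(len(P),P.mean(0),r.x.round(4),r.cost)
```

```text
[-0.233  0.162  1.781 -0.     1.202 -0.118] [ 0.60372507 -0.03961604  0.2152613 ] [-0.35095354 -0.02532392 -0.01949685] [ 0.02392613  0.03914381 -0.01498484] 0.4066806636691179 [[ 0.115  0.993 -0.003]
 [ 0.993 -0.115  0.001]
 [ 0.    -0.003 -1.   ]]
514 [ 0.60338327 -0.03730333  0.14500515] [ 0.6032 -0.039   0.1398] 4.260573825368026e-05
```

View pics/w8.png

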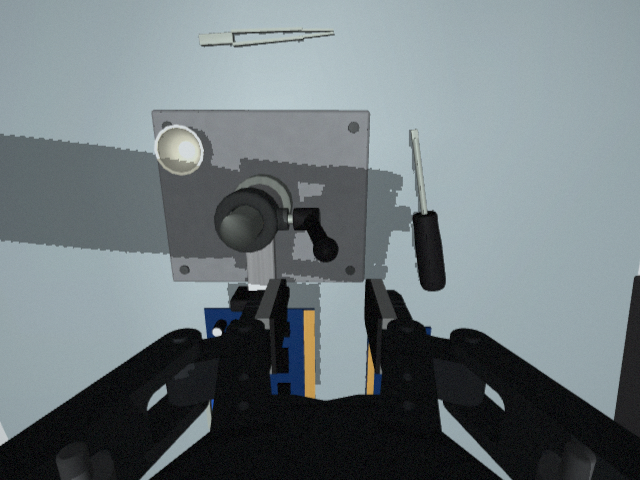

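servo_tool(increments="0 0 0 0.05 -0.05 3 3.5;0 0 0 0.05 -0.05 5.5 3.5;0 0 0 0.05 -0.05 7.5 3.5;0 0 0 0.05 -0.05 8 3.5;0 0 0 0.05 -0.05 8 3.5;0 0 0 0.05 -0.05 8 1.4;0 0 0 0.05 -0.05 8 1.0;0 0 0 0.05 -0.05 8 1.0;0 0 0 0.05 -0.05 8 1.0;0 0 0 0.05 -0.05 8 1.0", grip_force=30)

```text
time: 9.38
eef_pos: [0.6039, -0.0389, 0.1387]
tcp_rot: [0.747, 0.665, 0.0, 0.001]
contact_force: [-2.7, -0.6, 5.2]
opening: 0.163
```

Run:
```python
from h import *
s=ctrl.get_state();print(s['qpos'].round(3),s['eef_pos'],s['contact_force'],s['wrist_torque'],s['opening'],R.from_quat(s['tcp_rot']).as_matrix().round(3))
shot('wrist','w9');
```

```text
[-0.232  0.242  1.837 -0.     1.061 -0.117] [ 0.60386892 -0.03893101  0.13874269] [-2.66496918 -0.60865827  5.20493784] [0.01903084 0.67638296 0.07619467] 0.16295878366147204 [[ 0.115  0.993  0.002]
 [ 0.993 -0.115 -0.001]
 [-0.001  0.002 -1.   ]]
```

View pics/w9.png

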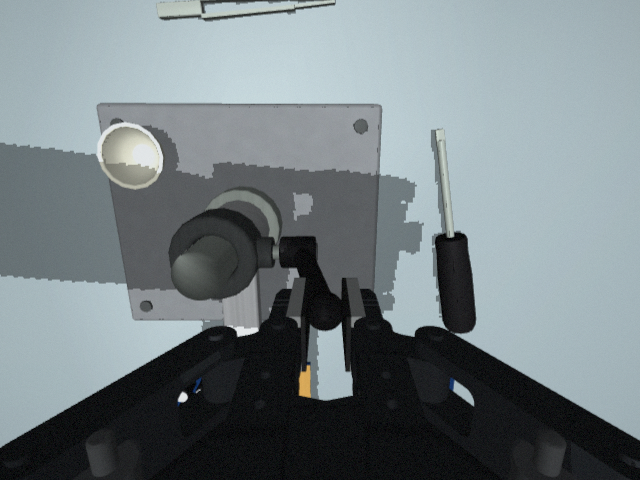

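The ball (325,310) is between the pads. Now I'll follow the arc while watching the force.

servo_tool(increments="0 0 0 0.25 -0.05 -0.3 1;0 0 0 0.6 -0.05 -0.32 1;0 0 0 0.95 -0.05 -0.3 1;0 0 0 1.41 -0.05 -0.25 1;0 0 0 1.87 -0.05 -0.15 1;0 0 0 2.31 -0.05 -0.03 1;0 0 0 2.75 -0.05 0.14 1;0 0 0 3.17 -0.05 0.34 1;0 0 0 3.17 -0.05 0.34 1;0 0 0 3.17 -0.05 0.34 1")

```text
time: 10.27
eef_pos: [0.6069, -0.007, 0.1346]
tcp_rot: [0.747, 0.665, 0.0, 0.0]
contact_force: [-2.4, -2.4, 5.2]
opening: 0.161
```

```bash
cat > lev.py <<'E'
from h import *
def lev():
    s=ctrl.get_state(); p=s['eef_pos']; F=s['contact_force']
    yh=np.array([.118,.993,0]); xh=np.array([.993,-.118,0]); piv=np.array([.6036,-.0341,.082])
    g=p+[0,0,.005]-piv; th=np.arctan2(g@yh,g[2]); t=np.cos(th)*yh-np.array([0,0,np.sin(th)]); rad=np.sin(th)*yh+np.array([0,0,np.cos(th)])
    print('t',round(s['time'],2),'pos',p.round(4),'rel y,z,x',round(g@yh*1e3,1),round(g[2]*1e3,1),round(g@xh*1e3,1),'r',round(np.hypot(g@yh,g[2])*1e3,1),'th',round(th,3),'Ft',round(F@t,2),'Fr',round(F@rad,2),'Fx',round(F@xh,2),'F',F.round(2),'M',s['wrist_torque'].round(2),'op',round(s['opening'],3))
E
python3 -c "
from lev import *;lev()"
```

```text
t 10.27 pos [ 0.6069 -0.007   0.1346] rel y,z,x 27.3 57.6 0.1 r 63.7 th 0.443 Ft -4.66 Fr 3.56 Fx -2.09 F [-2.4  -2.42  5.21] M [-0.29  0.75 -0.28] op 0.161
```

servo_tool(increments="0 0 0 0.25 -0.05 0 1;0 0 0 0.54 -0.05 0.18 1;0 0 0 0.78 -0.05 0.35 1;0 0 0 1.01 -0.05 0.53 1;0 0 0 1.22 -0.05 0.73 1;0 0 0 1.43 -0.05 0.93 1;0 0 0 1.62 -0.05 1.15 1;0 0 0 1.81 -0.05 1.36 1;0 0 0 1.81 -0.05 1.36 1;0 0 0 1.81 -0.05 1.36 1", grip_force=20)

```text
time: 11.1
eef_pos: [0.6087, 0.0117, 0.1207]
tcp_rot: [0.747, 0.665, 0.001, 0.0]
contact_force: [-1.2, 1.5, 3.4]
opening: 0.164
```

```bash
sed -i 's/+\[0,0,.005\]/-[0,0,.001]/' lev.py; python3 -c "
from lev import *;lev()
shot('wrist','w10')"
```

```text
t 11.1 pos [0.6087 0.0117 0.1207] rel y,z,x 46.1 37.7 -0.3 r 59.5 th 0.885 Ft -1.81 Fr 3.22 Fx -1.39 F [-1.23  1.5   3.44] M [ 0.14  0.36 -0.33] op 0.164
```

View pics/w10.png

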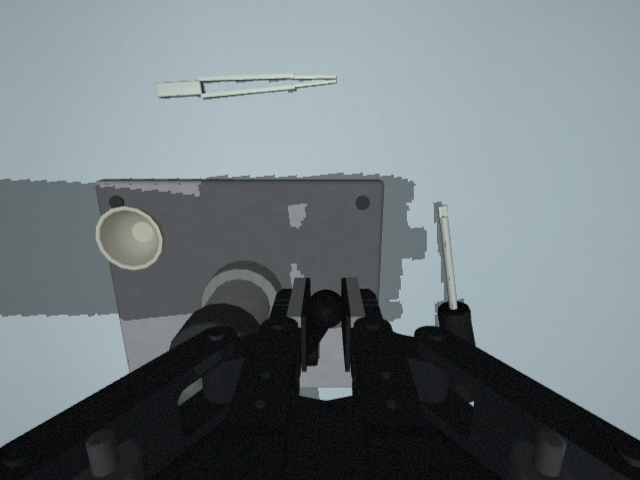

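servo_tool(increments="0 0 0 0.15 -0.05 0.3 1;0 0 0 0.29 -0.05 0.6 1;0 0 0 0.42 -0.05 0.88 1;0 0 0 0.42 -0.05 0.88 1;0 0 0 0.42 -0.05 0.8 3.5;0 0 0 0.42 -0.05 0.8 3.5;0 0 0 0.42 -0.05 0.8 3.5;0 0 0 0.42 -0.05 -1.5 3.5;0 0 0 0.42 -0.05 -4 3.5;0 0 0 0.42 -0.05 -4 3.5")

```text
time: 11.98
eef_pos: [0.6109, 0.0147, 0.1648]
tcp_rot: [0.747, 0.665, 0.003, 0.003]
contact_force: [0.3, 0.1, 1.4]
opening: 0.405
```

servo_tool(increments="0 0 0 0 0 0 0;0 0 0 0 0 0 0;0 0 0 0 0 0 0;0 0 0 0 0 0 0;0 0 0 0 0 0 0;0 0 0 0 0 0 0")

```text
time: 12.48
eef_pos: [0.6076, 0.0151, 0.1591]
tcp_rot: [0.747, 0.665, -0.0, -0.001]
contact_force: [-0.1, 0.1, -0.2]
opening: 0.0
```

```bash
python3 -c "
from lev import *;lev()
shot('wrist','w11');W,im=cloud('w11')
m=(W[...,2]>.08)&(W[...,2]<.122)&(W[...,0]>.58)&(W[...,0]<.64)&(W[...,1]>-.04)&(W[...,1]<.06)
h,e=np.histogram(W[m][:,2],bins=20);print(h,e.round(3))
P=W[m];P=P[P[:,2]>P[:,2].max()-.012];print(P.mean(0),P.max(0),P.min(0))
from scipy.optimize import least_squares
r=least_squares(lambda c:np.linalg.norm(P-c,axis=1)-.008,[.61,.016,.11],loss='soft_l1',f_scale=.001); print(len(P),r.x.round(4),r.cost)
"
```

```text
t 12.48 pos [0.6076 0.0151 0.1591] rel y,z,x 49.4 76.1 -1.8 r 90.7 th 0.576 Ft 0.19 Fr -0.15 Fx -0.07 F [-0.06  0.09 -0.23] M [-0.01  0.06 -0.03] op 0.0
[  3   1   1   2   3  15  12  13  24  21  34  48  48  48  76  97 109  82
  45   7] [0.106 0.106 0.107 0.108 0.109 0.109 0.11  0.111 0.112 0.112 0.113 0.114
 0.115 0.115 0.116 0.117 0.117 0.118 0.119 0.12  0.12 ]
[0.60895531 0.01842413 0.11609126] [0.61690849 0.02490846 0.12041701] [0.60063086 0.00877795 0.10853979]
683 [0.6089 0.0166 0.1111] 7.544767127845573e-05
```

View pics/w11.png

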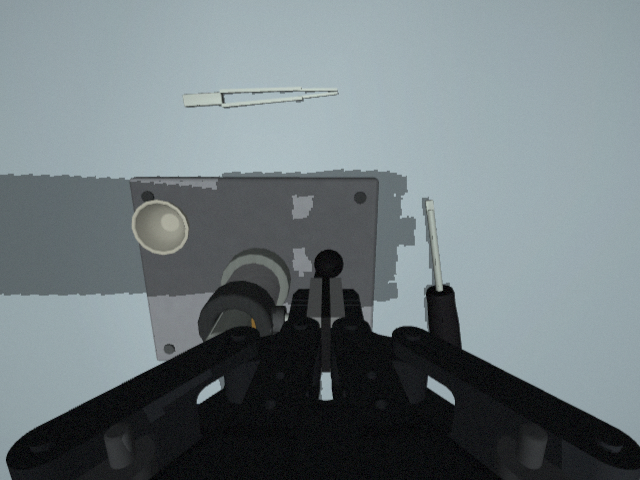

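Ball fitted at (0.609, 0.017, 0.111), giving lever angle 1.05 rad. From here I'll push it down from above with the shut fingertips, so the force reading is clean.

servo_tool(increments="0 0 0 0.2 0.1 1 0;0 0 0 0.25 0.13 2 0;0 0 0 0.25 0.13 2.3 0;0 0 0 0.25 0.13 2.6 0;0 0 0 0.3 0.13 2.9 0;0 0 0 0.35 0.13 3.2 0;0 0 0 0.35 0.13 3.2 0")

```text
time: 13.12
eef_pos: [0.6098, 0.0192, 0.1283]
tcp_rot: [0.747, 0.665, 0.0, -0.001]
contact_force: [-2.0, 2.6, 4.7]
opening: 0.002
```

```bash
cat > pu.py <<'E'
from h import *
from scipy.optimize import brentq
s=ctrl.get_state(); p=s['eef_pos']; F=s['contact_force']
yh=np.array([.118,.993,0]); xh=np.array([.993,-.118,0]); piv=np.array([.6036,-.0341,.082])
g=p-[0,0,.014]-piv; c=(g[2]-.008)/.058; th=np.arccos(np.clip(c,-1,1))
yc=.058*np.sin(th); tau=-g[2]*(F@yh)+yc*F[2]
print('t',round(s['time'],2),'pos',p.round(4),'tip y,z,x',(g@yh*1e3).round(1),(g[2]*1e3).round(1),(g@xh*1e3).round(1),'th',th.round(3),'bally',(yc*1e3).round(1),'Feq',(tau/.058).round(2),'F yh,xh,z',(F@yh).round(2),(F@xh).round(2),F[2].round(2))
E
python3 pu.py
```

```text
t 13.12 pos [0.6098 0.0192 0.1283] tip y,z,x 53.6 32.3 -0.1 th 1.138 bally 52.7 Feq 2.98 F yh,xh,z 2.35 -2.3 4.73
```

servo_tool(increments="0 0 0 0.12 -0.05 0.15 0;0 0 0 0.24 -0.05 0.3 0;0 0 0 0.35 -0.05 0.45 0;0 0 0 0.38 -0.05 0.5 0;0 0 0 0.38 -0.05 0.5 0")

```text
time: 13.53
eef_pos: [0.6098, 0.0225, 0.123]
tcp_rot: [0.747, 0.665, 0.0, 0.0]
contact_force: [-1.2, 1.9, 4.6]
opening: 0.002
```

```bash
python3 pu.py
```

```text
t 13.53 pos [0.6098 0.0225 0.123 ] tip y,z,x 57.0 27.0 -0.5 th 1.237 bally 54.8 Feq 3.54 F yh,xh,z 1.72 -1.37 4.59
```

servo_tool(increments="0 0 0 0.08 -0.03 0.13 0;0 0 0 0.15 -0.03 0.26 0;0 0 0 0.22 -0.03 0.4 0;0 0 0 0.22 -0.03 0.4 0;0 0 0 0.22 -0.03 0.4 0")

```text
time: 13.95
eef_pos: [0.6098, 0.0246, 0.1189]
tcp_rot: [0.747, 0.665, 0.0, 0.0]
contact_force: [0.1, 1.6, 4.0]
opening: 0.005
```

```bash
python3 pu.py
```

```text
t 13.95 pos [0.6098 0.0246 0.1189] tip y,z,x 59.0 22.9 -0.8 th 1.311 bally 56.1 Feq 3.22 F yh,xh,z 1.62 -0.06 3.99
```

Still the free-turning force. Carrying on.

servo_tool(increments="0 0 0 0.05 0 0.13 0;0 0 0 0.1 0 0.26 0;0 0 0 0.15 0 0.4 0;0 0 0 0.18 0 0.5 0;0 0 0 0.18 0 0.5 0;0 0 0 0.18 0 0.5 0")

```text
time: 14.45
eef_pos: [0.6099, 0.0264, 0.114]
tcp_rot: [0.747, 0.665, 0.0, 0.0]
contact_force: [0.7, 3.1, 4.5]
opening: 0.002
```

```bash
python3 pu.py
```

```text
t 14.45 pos [0.6099 0.0264 0.114 ] tip y,z,x 60.8 18.0 -0.8 th 1.398 bally 57.1 Feq 3.4 F yh,xh,z 3.19 0.37 4.46
```

servo_tool(increments="0 0 0 0.05 0 0.13 0;0 0 0 0.1 0 0.26 0;0 0 0 0.15 0 0.4 0;0 0 0 0.2 0 0.5 0;0 0 0 0.2 0 0.5 0;0 0 0 0.2 0 0.5 0")

```text
time: 14.95
eef_pos: [0.61, 0.0282, 0.1088]
tcp_rot: [0.747, 0.665, -0.0, 0.0]
contact_force: [0.6, 0.9, 3.9]
opening: 0.001
```

```bash
python3 pu.py
```

```text
t 14.95 pos [0.61   0.0282 0.1088] tip y,z,x 62.6 12.8 -1.0 th 1.488 bally 57.8 Feq 3.7 F yh,xh,z 1.0 0.49 3.93
```

servo_tool(increments="0 0 0 0.03 0 0.13 0;0 0 0 0.06 0 0.26 0;0 0 0 0.08 0 0.4 0;0 0 0 0.1 0 0.5 0;0 0 0 0.1 0 0.5 0;0 0 0 0.1 0 0.5 0")

```text
time: 15.45
eef_pos: [0.6101, 0.0292, 0.1038]
tcp_rot: [0.747, 0.665, -0.0, -0.0]
contact_force: [1.1, 0.7, 4.2]
opening: 0.005
```

```bash
python3 pu.py
```

```text
t 15.45 pos [0.6101 0.0292 0.1038] tip y,z,x 63.6 7.8 -1.1 th 1.574 bally 58.0 Feq 4.1 F yh,xh,z 0.79 0.97 4.21
```

servo_tool(increments="0 0 0 0.02 0 0.13 0;0 0 0 0.03 0 0.26 0;0 0 0 0.03 0 0.4 0;0 0 0 0.03 0 0.5 0;0 0 0 0.03 0 0.5 0;0 0 0 0.03 0 0.5 0")

```text
time: 15.95
eef_pos: [0.6102, 0.0296, 0.0989]
tcp_rot: [0.747, 0.665, 0.0, -0.0]
contact_force: [-0.1, 1.8, 5.2]
opening: -0.002
```

```bash
python3 pu.py
```

```text
t 15.95 pos [0.6102 0.0296 0.0989] tip y,z,x 64.1 2.9 -1.0 th 1.659 bally 57.8 Feq 5.11 F yh,xh,z 1.78 -0.36 5.22
```

servo_tool(increments="0 0 0 -0.05 0 0.13 0;0 0 0 -0.1 0 0.26 0;0 0 0 -0.15 0 0.4 0;0 0 0 -0.2 0 0.5 0;0 0 0 -0.2 0 0.5 0;0 0 0 -0.2 0 0.5 0")

```text
time: 16.45
eef_pos: [0.6102, 0.0282, 0.0941]
tcp_rot: [0.747, 0.665, 0.001, -0.0]
contact_force: [1.2, 3.8, 3.6]
opening: -0.006
```

```bash
python3 pu.py
```

```text
t 16.45 pos [0.6102 0.0282 0.0941] tip y,z,x 62.6 -1.9 -0.8 th 1.742 bally 57.1 Feq 3.65 F yh,xh,z 3.9 0.71 3.58
```

servo_tool(increments="0 0 0 0 0 0.07 0;0 0 0 0 0 0.14 0;0 0 0 0 0 0.21 0;0 0 0 0 0 0.28 0;0 0 0 0 0 0.3 0")

```text
time: 16.87
eef_pos: [0.6102, 0.028, 0.0911]
tcp_rot: [0.747, 0.665, 0.001, -0.0]
contact_force: [0.1, 4.1, 5.3]
opening: -0.001
```

```bash
python3 pu.py
python3 - <<'E'
from h import *
shot('side','d12');shot('scene','s12')
W,im=cloud('d12')
a=cv2.resize(im[190:310,260:400,::-1],None,fx=5,fy=5,interpolation=cv2.INTER_CUBIC); cv2.imwrite('pics/d12c.png',np.clip(a*1.5,0,255).astype(np.uint8))
W,im=cloud('s12')
a=cv2.resize(im[200:300,260:390,::-1],None,fx=5,fy=5,interpolation=cv2.INTER_CUBIC); cv2.imwrite('pics/s12c.png',np.clip(a*1.8,0,255).astype(np.uint8))
E
```

```text
t 16.87 pos [0.6102 0.028  0.0911] tip y,z,x 62.5 -4.9 -0.8 th 1.794 bally 56.6 Feq 5.54 F yh,xh,z 4.12 -0.37 5.33
```

View pics/s12c.png

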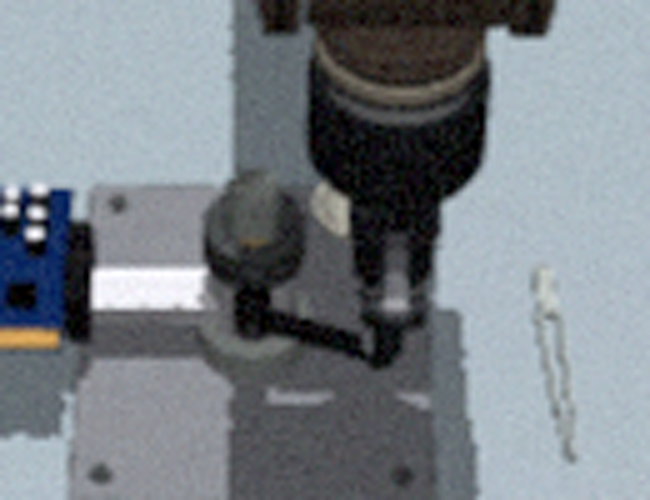

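View pics/d12c.png

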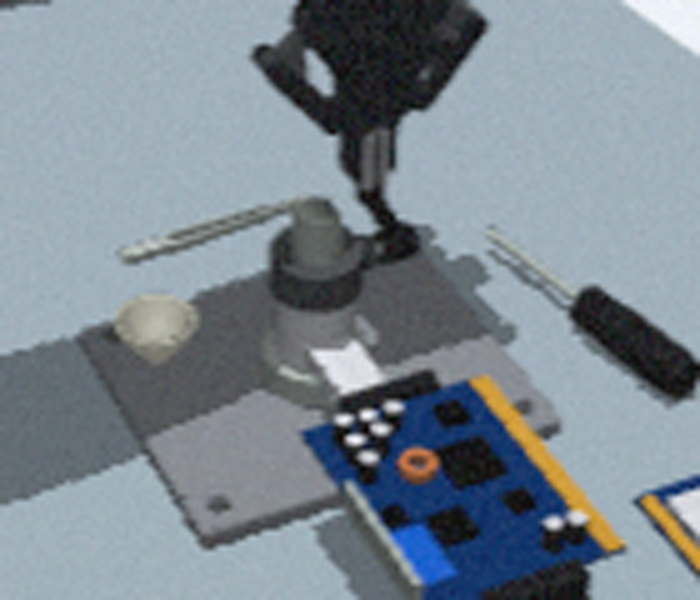

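servo_tool(increments="0 0 0 0.05 0 0.12 0;0 0 0 0.05 0 0.24 0;0 0 0 0.05 0 0.36 0;0 0 0 0.05 0 0.45 0;0 0 0 0.05 0 0.5 0")

```text
time: 17.38
eef_pos: [0.6099, 0.0279, 0.0861]
tcp_rot: [0.746, 0.665, -0.0, 0.0]
contact_force: [-0.6, 2.3, 6.2]
opening: 0.001
```

```bash
python3 pu.py
```

```text
t 17.38 pos [0.6099 0.0279 0.0861] tip y,z,x 62.3 -9.9 -1.0 th 1.884 bally 55.2 Feq 6.25 F yh,xh,z 2.26 -0.86 6.17
```

servo_tool(increments="0 0 0 -0.02 0 0.1 0;0 0 0 -0.04 0 0.2 0;0 0 0 -0.04 0 0.28 0;0 0 0 -0.04 0 0.35 0;0 0 0 -0.04 0 0.35 0")

```text
time: 17.8
eef_pos: [0.6098, 0.0274, 0.0827]
tcp_rot: [0.746, 0.665, -0.0, 0.0]
contact_force: [-0.4, 2.1, 7.2]
opening: 0.001
```

```bash
python3 pu.py
```

```text
t 17.8 pos [0.6098 0.0274 0.0827] tip y,z,x 61.8 -13.3 -1.1 th 1.947 bally 53.9 Feq 7.14 F yh,xh,z 2.03 -0.61 7.17
```

About 7.1 N at the ball, and the slope agrees with the stated 0.13 N/mm. Letting go upwards.

servo_tool(increments="0 0 0 0 0 -0.1 0;0 0 0 0 0 -0.3 0;0 0 0 0 0 -1 0;0 0 0 0 0 -3 0;0 0 0 0 0 -6 0;0 0 0 0 0 -9 0;0 0 0 0 0 -12 0;0 0 0 0 0 -13 0;0 0 0 0 0 -13 0")

```text
time: 18.55
eef_pos: [0.6114, 0.027, 0.216]
tcp_rot: [0.747, 0.665, 0.002, 0.003]
contact_force: [1.8, -0.2, -0.3]
opening: -0.004
```

```bash
python3 pu.py
python3 - <<'E'
from h import *
from scipy.optimize import least_squares
shot('wrist','w13');shot('side','d13');shot('scene','s13')
W,im=cloud('w13')
c=np.array([.544,-.027]); r=np.hypot(W[...,0]-c[0],W[...,1]-c[1])
m=(r>.0145)&(r<.0235)&(W[...,2]>.085)&(W[...,2]<.1); print('collar top z',np.median(W[m][:,2]),m.sum())
for lo in np.arange(.026,.046,.004):
    m=(r>lo)&(r<lo+.004)&(W[...,2]>.08)&(W[...,2]<.1)&(W[...,0]>c[0])&(abs(W[...,1]+.03)<.02); P=W[m]
    if len(P): print(lo.round(3),len(P),P.mean(0).round(4),np.arctan2(P[:,1].mean()-c[1],P[:,0].mean()-c[0]).round(3))
m=(W[...,2]>.058)&(W[...,2]<.08)&(abs(W[...,0]-.61)<.015)&(abs(W[...,1]-.022)<.02);P=W[m]
if len(P)>30:
    q=least_squares(lambda c:np.linalg.norm(P-c,axis=1)-.008,[.61,.02,.06],loss='soft_l1',f_scale=.001); print('ball',len(P),q.x.round(4))
E
```

```text
t 18.55 pos [0.6114 0.027  0.216 ] tip y,z,x 61.6 120.0 0.6 th 0.0 bally 0.0 Feq 0.04 F yh,xh,z -0.02 1.78 -0.3
collar top z 0.093916021340128 1210
0.026 112 [ 0.5715 -0.027   0.0883] -0.002
0.03 93 [ 0.5752 -0.0281  0.0865] -0.034
0.034 14 [ 0.5803 -0.0237  0.0842] 0.09
0.038 14 [ 0.5833 -0.0228  0.0829] 0.106
0.042 13 [ 0.588  -0.0226  0.0822] 0.1
ball 541 [0.6076 0.0165 0.0679]
```

View pics/w13.png

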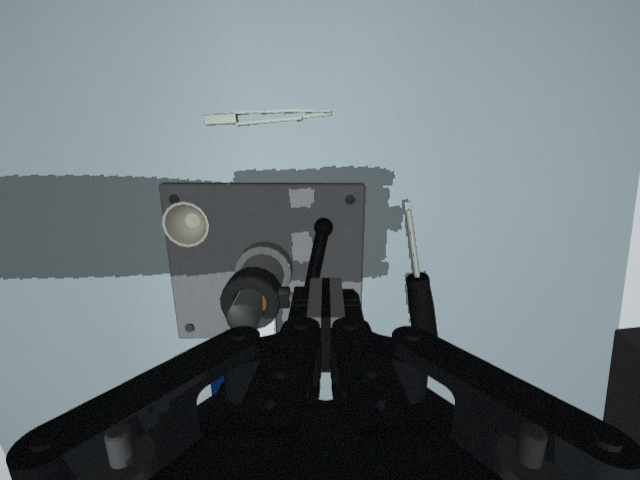

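View pics/s13.png

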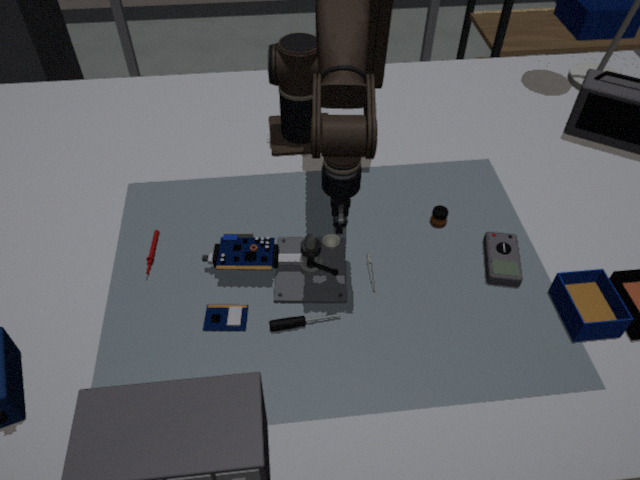

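servo_tool(increments="0 0 0 -2 0 -2 0;0 0 0 -5 0 -5 0;0 0 0 -8 0 -7 0;0 0 0 -8 0 -7 0;0 0 0 -8 0 -7 0;0 0 0 -8 0 -7 0")

```text
time: 19.2
eef_pos: [0.5997, -0.0515, 0.2794]
tcp_rot: [0.747, 0.665, -0.001, -0.002]
contact_force: [0.1, 0.7, -1.1]
opening: -0.001
```

Run:
```python
from h import *
from scipy.optimize import least_squares
s=ctrl.get_state();print(s['time'],s['eef_pos'],s['contact_force'])
shot('wrist','w14')
W,im=cloud('w14')
a=cv2.resize(im[160:310,220:420,::-1],None,fx=4,fy=4,interpolation=cv2.INTER_CUBIC); 
cv2.imwrite('pics/w14c.png',np.clip(a.astype(float)*1.8,0,255).astype(np.uint8)[:600])
c=np.array([.544,-.027]); r=np.hypot(W[...,0]-c[0],W[...,1]-c[1])
m=(r>.0145)&(r<.0235)&(W[...,2]>.085)&(W[...,2]<.1); print('collar top z',np.median(W[m][:,2]),m.sum())
m=(r<.0115)&(W[...,2]>.112)&(W[...,2]<.12);print('spindle top',W[m].mean(0).round(4))
for lo in np.arange(.026,.066,.004):
    m=(r>lo)&(r<lo+.004)&(W[...,2]>.075)&(W[...,2]<.1)&(W[...,0]>c[0])&(abs(W[...,1]+.03)<.02); P=W[m]
    if len(P): print(lo.round(3),len(P),P.mean(0).round(4),np.arctan2(P[:,1].mean()-c[1],P[:,0].mean()-c[0]).round(3),np.ptp(P[:,1]).round(3))
m=(W[...,2]>.058)&(W[...,2]<.08)&(abs(W[...,0]-.61)<.015)&(abs(W[...,1]-.024)<.02);P=W[m];P=P[P[:,1]>.012]
q=least_squares(lambda c:np.linalg.norm(P-c,axis=1)-.008,[.61,.02,.06],loss='soft_l1',f_scale=.001); print('ball',len(P),q.x.round(4))
m=(W[...,2]>.007)&(W[...,2]<.017)&(abs(W[...,0]-.545)<.12)&(abs(W[...,1]+.026)<.1)
print(cv2.minAreaRect((W[m][:,:2]*1000).astype(np.float32)))
```

```text
19.2 [ 0.59968833 -0.05148801  0.27939717] [ 0.12210286  0.67391192 -1.10691828]
collar top z 0.0938829935551803 1121
spindle top [ 0.544  -0.0268  0.116 ]
0.026 84 [ 0.5714 -0.0291  0.0889] -0.076 0.017
0.03 69 [ 0.575  -0.0296  0.0868] -0.082 0.017
0.034 55 [ 0.58   -0.0299  0.0884] -0.08 0.016
0.038 81 [ 0.5835 -0.0308  0.0891] -0.095 0.017
0.042 89 [ 0.5876 -0.0308  0.0887] -0.087 0.02
0.046 114 [ 0.5916 -0.0279  0.087 ] -0.02 0.027
0.05 147 [ 0.5953 -0.0255  0.0861] 0.03 0.031
0.054 99 [ 0.5986 -0.0225  0.0841] 0.083 0.03
0.058 25 [ 0.6018 -0.013   0.079 ] 0.238 0.007
0.062 1 [ 0.6039 -0.0102  0.0774] 0.274 0.0
ball 261 [0.6088 0.0206 0.0764]
((544.0578002929688, -27.93109130859375), (169.4923095703125, 200.65606689453125), 83.32698059082031)
```

View pics/w14c.png

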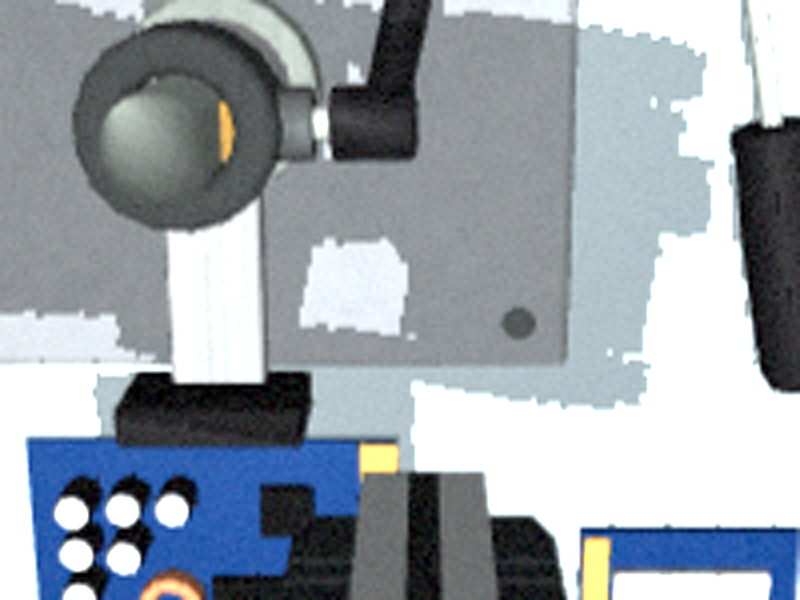

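Run:
```python
from h import *
from scipy.optimize import least_squares
yh=np.array([.118,.993,0]); xh=np.array([.993,-.118,0]); piv=np.array([.6036,-.0341,.082])
for f in ['w13','w14']:
    W,im=cloud(f)
    m=(W[...,2]>.05)&(W[...,2]<.1)&(abs(W[...,0]-.61)<.015)&(W[...,1]>.005)&(W[...,1]<.045);P=W[m]-piv
    y=P@yh*1e3
    for lo in range(38,70,3):
        k=(y>lo)&(y<=lo+3)
        if k.any(): print(f,lo,k.sum(),'z90',(np.percentile(P[k,2],90)*1e3).round(1),'x',((P[k]@xh).min()*1e3).round(1),((P[k]@xh).max()*1e3).round(1))
```

```text
w13 38 37 z90 -6.2 x -9.9 0.9
w13 41 50 z90 -6.5 x -9.1 1.8
w13 44 50 z90 -7.9 x -8.2 2.6
w13 47 53 z90 -8.8 x -8.2 2.6
w13 50 55 z90 -9.6 x -7.4 5.9
w13 53 59 z90 -9.5 x -8.2 6.8
w13 56 71 z90 -9.6 x -8.2 6.8
w13 59 73 z90 -10.1 x -7.4 5.9
w13 62 37 z90 -13.0 x -4.9 4.2
w14 38 25 z90 -5.9 x -9.2 1.2
w14 41 42 z90 -6.6 x -9.2 2.1
w14 44 36 z90 -7.7 x -8.3 2.1
w14 47 47 z90 -9.2 x -7.3 4.0
w14 50 42 z90 -9.6 x -7.4 5.8
w14 53 48 z90 -9.5 x -8.3 6.8
w14 56 63 z90 -9.0 x -8.3 6.8
w14 59 39 z90 -10.5 x -6.4 5.8
w14 62 13 z90 -12.1 x -4.6 3.0
```

Run:
```python
from h import *
print(ctrl.get_state()['contact_force']); print(ctrl.sign_off())
```

```text
[-0.25751112 -0.42831096  0.20831467]
the job is handed in; nothing more can be done
None
```

The collar is locked and the job is handed in, at about 19.3 s of the 67 s allowed. I gripped the collar, turned it about 1.33 rad clockwise and pushed it flush. The lever I first swung over by its ball, then pressed down with the shut fingertips until the screw was tight, and I let go.

**What the last checks showed:**
- **Flush:** the collar top is at 0.094 m and the spindle end at 0.116 m. That is the 22 mm expected when it is flush.
- **Facing the flat:** the screw points at about −0.085 rad and the flat at −0.117 rad, so they agree to about 0.03 rad. The brass shoe can be seen against the flat.
- **Tightening force:** it was about 3 N while free, then rose about 0.11 to 0.13 N per mm to about 7.1 N at the ball, which should mean roughly 100 N on the flat.
- **After letting go:** the ball sprang back about 5 mm. That fits the roughly 80 N that friction should hold, but I could not measure the force on the flat directly.
- **Clear of everything:** the force on the tool read about zero. The bystanders look unmoved in the pictures, and nothing suggests the board was touched.

**Readings that disagreed:**
- One force reading dropped to 3.7 N when I shifted the tool sideways, so I ignored it and went on pushing straight down.
- Two quick fits of the ball's final height gave 0.068 and 0.076 m. The second used clipped data, and the height profile gave about 0.065 m.

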